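# Fasten the fume filter's cover with its quarter-turn stud

### The arm

A 6-joint arm with a two-finger parallel gripper is mounted at the origin on the work surface. World frame = base frame: x ahead of the robot, y to its left, z up, the work surface at z = 0. Lengths are in m, angles in rad, forces in N, time in s.
With the tool pointing down it reaches from about 0.35 to 0.975 m from the base axis. Payload 4.9 kg.
Tool frame: the origin (TCP) lies on the centre line of the jaws, within the pads' length; the fingertips stand 14 mm ahead of it and the grasp point (between the pads) lies 5 mm behind it; z points along the fingers, y is the line along which they close (so a half turn about z gives the same grasp; the last joint's range is limited). The gripper opens to 85 mm and grips with 20 to 120 N. Pads are 22 mm wide; open, the fingers measure 114 mm over their backs; the gripper's body (76 mm by 85 mm) begins 54 mm behind the grasp point. The pads swing forward as they close: fully open they stand 13 mm farther back than shut.
Start: joints at [-1.229, 0.053, 1.613, -0, 1.476, -0.119], TCP at [0.278, -0.56, 0.224] pointing down, gripper open.
Joint ranges: [-3.01, 3.01], [-1.01, 2.22], [0.06, 2.58], [-1.02, 4.17], [0.09, 2.62], [-3.14, 3.14]. Speed limits (rad/s): [2.57, 2.57, 3.14, 3.14, 3.14, 3.14].

### API

Orientations are given as a unit quaternion [w, x, y, z].
In Python, from plant import * gives the robot as it stands.
- The arm moves only by the tool send_rows, never from a script. Its argument "steps" is a list of rows, each an object with "translation": the shift along the tool's x, y, z in cm, a list of three; "delta_rot": the turn, a rotation vector about the tool's x, y, z in rad, a list of three; "jaw": the finger opening in cm, from 0 to 8.54. In form: [{"translation": [dx, dy, dz], "delta_rot": [rx, ry, rz], "jaw": jaw}, ...]. A call has exactly 8 rows; each row is the pose to reach, as a shift and turn from the pose commanded when the call began, along the tool's axes at that moment; what a row does not reach only later rows make up. A row lasts 1/10 s, in which the tool goes at most 50 mm and 8.59 degrees, less where a joint would pass 70% of its speed; a pose out of reach is approached as far as the arm can. A call with a gripper value outside its range is refused whole. The fingers move at their own pace and stop on an object; the grip force is fixed at half the most. Time passes only in rows, so rows that repeat a pose let the fingers close, or fill a call up. It gives the time, the measured TCP pose, the force, the opening and the grip force at its end, in the units of the state.
- state(): the state, without advancing time (a new reading comes with each control period).
- grab_frame(name): name is "side" or "top"; returns a dict with "pixels" (384x512x3 uint8, blue, green, red), "range_z" (384x512 float32, m along the optical axis (not along the pixel's ray), 0 where there is no reading), "fx", "fy", "cx", "cy" (pixels), "dist" ([k1, k2, p1, p2, k3] as OpenCV has them; the pictures are not rectified), "rvec" (rotation vector, rad) and "tvec" (3), from world to camera coordinates, as OpenCV has them. Camera axes: x right, y down, z forward; pixel columns grow to the right and rows downward; lengths in m; the calibration is good to about 2 mm. A picture is of the moment at which its call begins.
- job_done(): hands the job in; it is judged then, once.
The state is a dict: "time": time; "joint_pos": joint angles; "joint_vel": joint speeds; "joint_efforts": joint torques, N m; "tool_pos": TCP position; "tool_rot": TCP orientation; "contact_force": force on the tool from outside, world axes, zero at the start; "ft_torque": the same for the moment, N m; "gripper_width": opening from 0.0 (shut) to 1.0 (fully open); "grasp_force": force on a finger pad.
Only numpy, scipy, OpenCV 4.12 (cv2) and the standard library are available. Lean on these libraries where they do the work, as an engineer would, in place of code of your own. Each camera call takes 0.05 s, during which the arm holds its last target. There are 200 camera calls.

### The job

The cover of the fume filter unit stands ajar on its springy gasket: take the flat-bladed key from the tool block, seat its blade in the slot of the stud at the cover's front edge, press the stud hard down, firmly but gently, and turn it clockwise with the key, easing the pressure and feeling for the catch after about a quarter turn, until it drops in and holds the cover down. Then put the key back upright and fully home in the empty hole of the block, and leave the other things where they are.

Things in the scene. Friction and masses are not known exactly. Their poses are not given: they have to be found in the camera images.
- key_grip (a point): Loose quarter-turn key of plain dark steel, 0.16 kg, standing in one of the block's three holes: centre of its flat upright grip plate, 36 mm wide (x), 12 mm thick (y), 44 mm tall (z). Below the plate: a round collar 24 mm across, 5 mm thick, resting on the block; a shank 12 mm across; a blade in the plate's plane. Turned at most 0.4 rad from the block.
- key_tip (a point): Middle of the end of the key's blade, 85 mm below key_grip; same axes. The blade is the last 14 mm of the key: 12 mm wide along x, 3 mm thick along y.
- key_collar (a point): Middle of the underside of the key's collar (27 mm below key_grip, 58 mm above the blade's end); it meets the mouth of a hole when the key is fully home
- stud_top (a point): Centre of the top of the stud's round steel head: 23 mm across, 8.5 mm above the sheet-metal cover, about 0.176 m above the table, 27 mm behind the cover's front edge (the one nearest the robot). A straight slot 4.2 mm wide, 5.5 mm deep runs right across the head along this point's x axis; z is the stud's axis, within 0.07 rad of vertical.
- stud (a joint): Turn of the stud in rad, growing clockwise seen from above. Undone, -0.2 to 0 (slot front to back), it cannot turn far until pressed hard down; then it turns freely (0.03 N m) to 2.4. The unseen catch lies at 1.20 to 1.70, differing from unit to unit, and is 0.05 rad wide either way. Held hard down, the stud turns on past it; once dropped in, the catch's walls stop it both ways.
- cover (a joint): Opening of the cover in rad about its hinge at the back, 0.23 m behind the stud: 0.07 ajar. The gasket pushes back at the stud with 1.5 N ajar and 0.3 N more per mm. The cover comes hard down on the inner frame 7 to 16 mm lower (unseen, differs from unit to unit); only in the last 1.4 mm does the stud's cross pin clear the catch plate. 8 N on the stud puts it hard down in every unit.
- leaf (a joint): Leaf spring of the catch, unseen inside the unit, in m: 0 free, 0.002 when the stud's pin has risen into the catch and lifted it. Once turned, the stud let go short of or past the catch rises 1.4 mm and its pin bears up on the catch plate, the leaf at 0. Over the catch, stud and cover rise 5 mm from hard down, pushing up on the key, and stay there, 2 to 11 mm below ajar.
- unit: The fume filter unit, a fixed light grey sheet-metal case 260 mm deep (x), 320 mm wide (y) and about 160 mm high to the cover's top; origin at the centre of its underside, -x is its front, which faces the robot to within 0.3 rad. A duct spigot sticks out 54 mm from its left (+y) side and a carrying handle 27 mm from its right side.
- block: The fixed wooden tool block, 62 mm (x) by 152 mm (y), 66 mm high, with three square holes in a row along its y axis, 48 mm apart; origin at the centre of its underside
- block_hole0 (a point): Centre of the mouth, at the top of the block, of the hole at the block's -y end: 15 mm square, 60 mm deep
- block_hole1 (a point): The same for the middle hole
- block_hole2 (a point): The same for the hole at the block's +y end
- pin_punch: Bystander: slim steel pin punch 11 mm thick, 108 mm long, standing in a hole of the block with 48 mm of it above the top; origin at its lower end
- centre_punch: Bystander: dark steel centre punch 12 mm thick, 94 mm long, standing in a hole of the block with 34 mm of it above the top; origin at its lower end
- chipping_hammer: Bystander: hammer lying on the table, left of the robot; origin under its middle
- spanner: Bystander: spanner lying on the table close in front of the robot; origin under its middle
- tube_offcut: Bystander: square steel tube 110 mm long, 40 mm wide and high, lying right of the unit; origin under its middle
- weld_magnet: Bystander: flat dark triangular welding magnet, 70 mm sides, 13 mm thick, lying in front of the unit; origin under its middle
There are look-alikes about, which are no part of the job. What is shaped like the part that bears key_grip but white is not meant.

How it is judged:
On the way, in this order (a step that is already met when the one before it is completed fails the run):
1. The key is lifted clear of the block (height (world z) of key_tip above 0.075 m), for 0.1 s.
2. The stud has been pressed, turned and has dropped into its catch, holding the cover down (value of joint leaf above 0.0012 m and value of joint stud above 1 rad and value of joint cover below 0.065 rad), for 0.3 s.
At the end, for the whole second after the job is handed in: The stud sits in its catch (turned more than 1.0 rad, the catch's leaf lifted by more than 1.2 mm) and holds the cover down (opening under 0.065 rad), and the key is back in a hole of the tool block: underside of its collar within 6 mm of the hole's mouth, upright to 0.12 rad (all of step 2 and (distance between key_collar and block_hole0 below 0.006 m or distance between key_collar and block_hole1 below 0.006 m or distance between key_collar and block_hole2 below 0.006 m) and angle between key_grip's own z axis and vertical below 0.12 rad and velocity of joint stud below 0.1 rad/s); the robot touches nothing.
It fails at once if The key presses on the stud or wrenches it with more than 25 N in all (leaning on it or forcing it) (contact force between key and stud above 25 N).
It fails at once if The stud is worked with the fingers instead of the key (contact force between the fingers and stud above 1 N).
It fails at once if A bystander is moved by more than 20 mm (distance of any of pin_punch, centre_punch, chipping_hammer, spanner, tube_offcut, weld_magnet from where it was at the start of the episode above 0.02 m).
It also fails if it takes over 72 s, if anything falls off the work surface, if the arm or the gripper's body presses on something with over 40 N, if the wrist force passes 120 N, or if a joint passes its speed limit or range.

## Working session

There is one attempt and no reset: what is moved stays moved. The work goes in short steps, Python scripts to look and compute and a tool call to move; the robot and the scene stay as the last step left them, time stands still between calls to the robot, and variables do not carry over. Pictures are saved under pics/ and viewed, at most 10 in all, crops included, and the job is handed in when it is done.

Besides the shell and the picture viewer there is one more tool, called after "Emit:" as name(argument=value, ...) on one line, values as JSON. send_rows: Moves the arm, as the interface text tells. Its arguments: {"type":"object","properties":{"steps":{"type":"array","items":{"type":"object","properties":{"translation":{"type":"array","items":{"type":"number"}},"delta_rot":{"type":"array","items":{"type":"number"}},"jaw":{"type":"number"}}}}},"required":["steps"]}

```bash
mkdir -p pics; cat > h.py <<'E'
from plant import *
import numpy as np, cv2, pickle
from scipy.spatial.transform import Rotation as R
def save(name,fn):
    f=grab_frame(name); cv2.imwrite('pics/'+fn+'.png',f['pixels']); pickle.dump(f,open(fn+'.pkl','wb')); return f
def K(f): return np.array([[f['fx'],0,f['cx']],[0,f['fy'],f['cy']],[0,0,1.]])
def rt(f): return cv2.Rodrigues(np.array(f['rvec'],float))[0],np.array(f['tvec'],float).ravel()
def px2w(f,u,v,z=None,depth=None):
    """pixel -> world; on plane z if given, else using depth"""
    n=cv2.undistortPoints(np.array([[[u,v]]],float),K(f),np.array(f['dist'],float))[0,0]
    r=np.array([n[0],n[1],1.]);Rm,t=rt(f)
    c=-Rm.T@t; d=Rm.T@r
    if z is not None: return c+d*(z-c[2])/d[2]
    if depth is None: depth=f['range_z'][int(round(v)),int(round(u))]
    return c+d*depth
def w2px(f,p): return cv2.projectPoints(np.array([p],float),np.array(f['rvec'],float),np.array(f['tvec'],float),K(f),np.array(f['dist'],float))[0][0,0]
def cloud(f):
    h,w=f['range_z'].shape
    uv=np.stack(np.meshgrid(np.arange(w),np.arange(h)),-1).reshape(-1,1,2).astype(float)
    n=cv2.undistortPoints(uv,K(f),np.array(f['dist'],float))[:,0]
    Rm,t=rt(f); P=np.c_[n,np.ones(len(n))]*f['range_z'].reshape(-1,1)
    return ((P-t)@Rm).reshape(h,w,3)
def crop(f,fn,u0,v0,u1,v1,s):
    cv2.imwrite('pics/'+fn+'.png',cv2.resize(f['pixels'][v0:v1,u0:u1],None,fx=s,fy=s,interpolation=cv2.INTER_CUBIC))
E
python3 - <<'E'
from h import *
a=save('top','t0');b=save('side','s0')
cv2.imwrite('pics/both.png',cv2.resize(np.vstack([a['pixels'],b['pixels']]),None,fx=.78,fy=.78))
for f in(a,b):
    Rm,t=rt(f);print(-Rm.T@t,Rm[2],f['fx'])
print(state())
E
```

```text
[ 0.32385608 -0.04424589  1.235414  ] [ 0.198421    0.0117657  -0.98004626] 407.54410802170327
[ 0.4830964  -1.04549888  0.86361105] [ 0.03833687  0.79936616 -0.5996199 ] 463.3384200816985
{'time': 0.1, 'joint_pos': array([-1.22901069e+00,  5.33105993e-02,  1.61417617e+00,  1.62399226e-05,
        1.47601046e+00, -1.18955291e-01]), 'joint_vel': array([ 0.00035497, -0.00034819, -0.00413335,  0.00129424,  0.00099716,
        0.00137588]), 'joint_efforts': array([-4.80461113e-04, -3.94902527e+01, -3.71364534e+01, -1.82948652e-04,
        3.92840506e-03,  2.95184157e-05]), 'tool_pos': array([ 0.27771356, -0.55925453,  0.22296209]), 'tool_rot': array([-9.47284351e-04,  9.73581607e-01,  2.28337355e-01, -9.78475312e-05]), 'contact_force': array([-0.52033453, -0.86375654,  0.44188103]), 'ft_torque': array([0.01747963, 0.00684856, 0.01799279]), 'grasp_force': 0.0, 'gripper_width': 1.0027837528757093}
```

View pics/both.png

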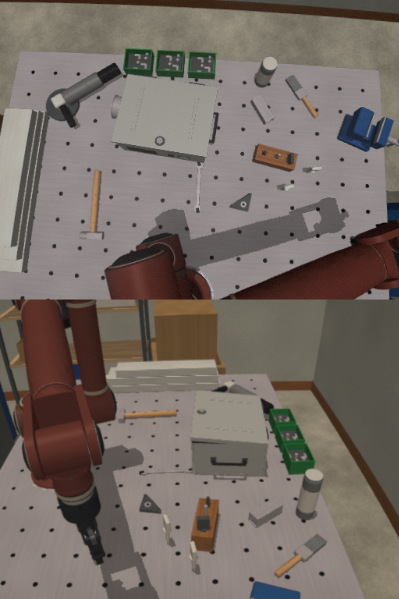

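The unit is at top (165,115) and the block at (275,157) in the half-size picture. Two white look-alikes stand at (288,187) and (313,169), and a dark plate stands in the block. I'll take enlarged crops of the block and the stud.

```bash
python3 - <<'E'
from h import *
a=pickle.load(open('t0.pkl','rb'));b=pickle.load(open('s0.pkl','rb'))
c=lambda f,u,v:cv2.resize(f['pixels'][v:v+60,u:u+80],None,fx=5,fy=5,interpolation=cv2.INTER_CUBIC)
cv2.imwrite('pics/c1.png',np.vstack([np.hstack([c(a,315,175),c(a,165,150)]),np.hstack([c(b,225,248),c(b,235,115)])]))
C=cloud(a)
m=(C[...,2]>.062)&(C[...,2]<.07)&(C[...,0]>.3)&(C[...,1]<-.1)&(C[...,1]>-.5)
v,u=np.nonzero(m);sel=(u>310)&(u<400)&(v>170)&(v<230)
P=C[v[sel],u[sel]];print(cv2.minAreaRect(P[:,:2].astype(np.float32)*1000),P.mean(0),sel.sum())
m=(C[...,2]>.135)&(C[...,2]<.19)
v,u=np.nonzero(m);sel=(u>130)&(u<290)&(v>90)&(v<220);P=C[v[sel],u[sel]]
A=np.c_[P[:,:2],np.ones(len(P))];x=np.linalg.lstsq(A,P[:,2],rcond=None)[0];print(x,cv2.minAreaRect(P[:,:2].astype(np.float32)*1000))
E
```

```text
((526.1953125, -351.5822448730469), (217.09774780273438, 62.865020751953125), 77.67466735839844) [ 0.53274107 -0.31503738  0.06483467] 747
[-0.06776182  0.00726577  0.20241483] ((651.2122802734375, 94.84793853759766), (334.239990234375, 272.40802001953125), 83.59263610839844)
```

View pics/c1.png

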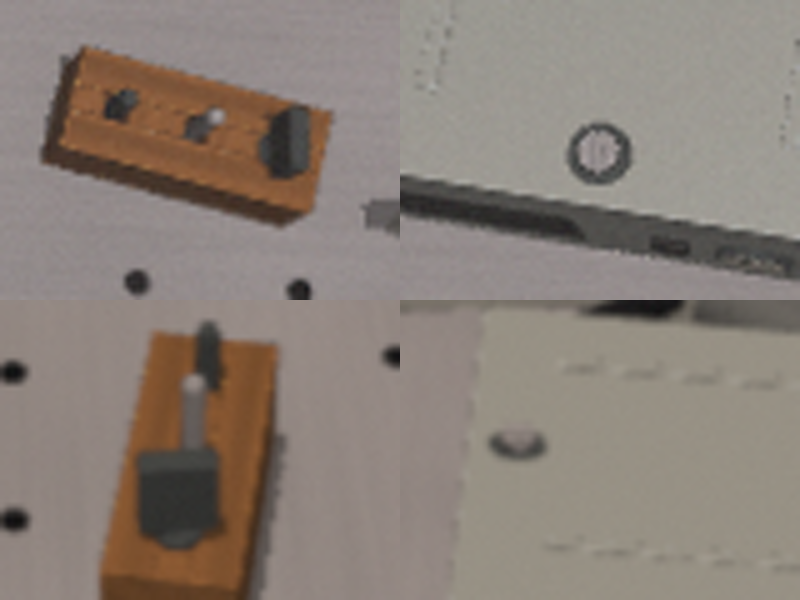

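The block's top holds, from left to right in the top crop: the dark centre punch (122,103), the pin punch (205,120), and the dark plate with a collar (290,140). That last one is the key, in hole 0. The white plates lying outside the block are the look-alikes. The stud head is at full-frame (285,180), with its slot running roughly front to back.

```bash
python3 - <<'E'
from h import *
a=pickle.load(open('t0.pkl','rb'));b=pickle.load(open('s0.pkl','rb'))
for nm,f,box in(('top',a,(318,180,385,222)),('side',b,(243,250,285,330))):
    C=cloud(f);u0,v0,u1,v1=box
    S=C[v0:v1,u0:u1].reshape(-1,3);px=f['pixels'][v0:v1,u0:u1].reshape(-1,3).astype(int)
    o=(px[:,2]-px[:,0]>50)&(S[:,2]>.058)&(S[:,2]<.074)
    r=cv2.minAreaRect(S[o][:,:2].astype(np.float32)*1000);print(nm,'block',o.sum(),r,S[o][:,2].mean())
    k=(S[:,2]>.085)&(S[:,2]<.13)&(px.max(1)<110)
    P=S[k];P=P[(P[:,1]<-.33)]
    print(len(P),P.min(0),P.max(0),P.mean(0))
    t=P[P[:,2]>.111];print('plate top',len(t),t.mean(0) if len(t) else 0, cv2.minAreaRect(t[:,:2].astype(np.float32)*1000) if len(t) else 0)
    r=cv2.minAreaRect(P[:,:2].astype(np.float32)*1000);print('all',r)
# stud
C=cloud(a);
for z in (.170,.176): print('stud',z,px2w(a,165+599/5-.4,150+153/5-.4,z=z))
print('stud depth',np.median(C[178:183,282:288].reshape(-1,3),0))
ub,vb=235+517/5-.4,115+440/5-.4
print('side',px2w(b,ub,vb,z=.176),C.shape, cloud(b)[int(vb)-1:int(vb)+2,int(ub)-2:int(ub)+3].reshape(-1,3).mean(0))
# block corners top crop
for q in [(83,47),(333,112),(310,210),(62,147)]: print(px2w(a,315+q[0]/5-.4,175+q[1]/5-.4,z=.066))
# key top face corners
crop(a,'c2',362,190,382,214,20); crop(a,'c3',275,170,297,192,20)
import cv2
x=[cv2.resize(cv2.imread('pics/%s.png'%n),(400,480)) for n in('c2','c3')];cv2.imwrite('pics/c23.png',np.hstack(x))
E
```

```text
top block 839 ((533.5208740234375, -319.70184326171875), (151.5054931640625, 61.70941162109375), 78.0196533203125) 0.06418698165042751
92 [ 0.50517138 -0.37200633  0.08612681] [ 0.54078125 -0.35800916  0.12051349] [ 0.52211352 -0.36369034  0.10779959]
plate top 50 [ 0.5228925  -0.36530929  0.11408892] ((523.4176025390625, -365.35699462890625), (34.9040641784668, 11.632258415222168), 2.280988931655884)
all ((522.9769897460938, -365.3385009765625), (13.622542381286621, 35.31288528442383), 87.16533660888672)
side block 914 ((537.2255249023438, -322.5597839355469), (155.37794494628906, 60.4302978515625), 78.09330749511719) 0.06760048664709374
207 [ 0.48939916 -0.47051152  0.08520694] [ 0.54495415 -0.36251268  0.12028213] [ 0.52685089 -0.37419423  0.10561341]
plate top 86 [ 0.5280172  -0.37007702  0.11571759] ((528.4313354492188, -369.27154541015625), (13.306245803833008, 32.877662658691406), 89.17110443115234)
all ((506.7867126464844, -410.6334228515625), (118.86640167236328, 31.434497833251953), 62.093997955322266)
stud 0.17 [ 0.55852749 -0.10770594  0.17      ]
stud 0.176 [ 0.55720591 -0.10734855  0.176     ]
stud depth [ 0.59693633 -0.11837853 -0.00079729]
side [ 0.72602938 -0.18767695  0.176     ] (384, 512, 3) [ 0.75729618 -0.07648626  0.08895278]
[ 0.57815692 -0.2517989   0.066     ]
[ 0.54793284 -0.39989794  0.066     ]
[ 0.48933366 -0.38636603  0.066     ]
[ 0.51802826 -0.24088387  0.066     ]
```

View pics/c23.png

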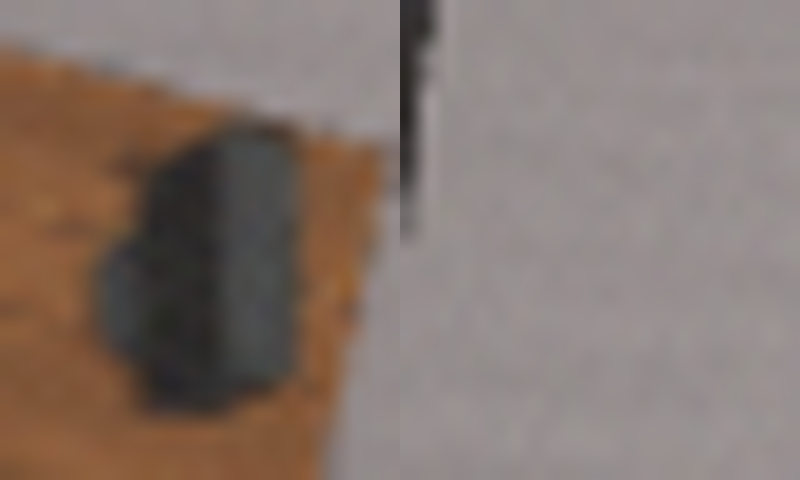

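The left crop is the key: dark plate top, with its strip running along the picture's vertical (about world x). I misplaced the stud crop by the tile offset, so I'll redo it.

```bash
python3 - <<'E'
from h import *
a=pickle.load(open('t0.pkl','rb'));b=pickle.load(open('s0.pkl','rb'))
u,v=165+199/5-.4,150+153/5-.4
print('top',px2w(a,u,v,z=.176),np.median(cloud(a)[int(v)-1:int(v)+3,int(u)-1:int(u)+3].reshape(-1,3),0))
ub,vb=235+118/5-.4,115+142/5-.4
print('side',px2w(b,ub,vb,z=.176),np.median(cloud(b)[int(vb):int(vb)+2,int(ub)-2:int(ub)+3].reshape(-1,3),0))
C=cloud(a)[100:215,140:285].reshape(-1,3)
P=C[(C[:,2]>.14)&(C[:,2]<.185)];r=cv2.minAreaRect(P[:,:2].astype(np.float32)*1000);print(r)
P=P[(abs(P[:,0]-.66)<.09)&(abs(P[:,1]-.09)<.12)]
x=np.linalg.lstsq(np.c_[P[:,:2],np.ones(len(P))],P[:,2],rcond=None)[0];print(x)
f=lambda g,u0,v0,s:cv2.resize(g['pixels'][v0:v0+s,u0:u0+s],(400,400),interpolation=cv2.INTER_CUBIC)
cv2.imwrite('pics/c4.png',np.hstack([f(a,194,170,20),f(b,248,133,20)]))
E
```

```text
top [0.54468858 0.10521798 0.176     ] [0.54463227 0.10555814 0.17304154]
side [0.5505433  0.09921098 0.176     ] [0.54951359 0.09540875 0.17622303]
((651.073486328125, 95.7020263671875), (334.87933349609375, 270.4389343261719), 84.11943054199219)
[-0.0681771   0.00766637  0.20280292]
```

View pics/c4.png

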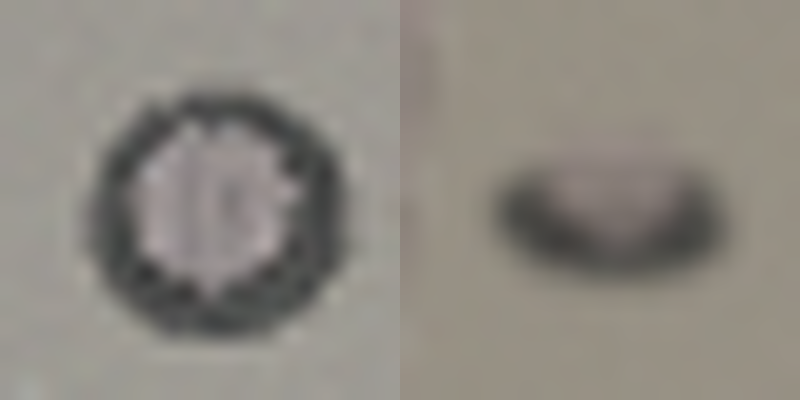

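Refined stud position is about (0.547, 0.104), the average of the two cameras. The key is about (0.5255, -0.367) with yaw near 0. I'll grasp with the tool half-turned so the last joint has room for a clockwise turn.

Emit:
send_rows(steps=[{"translation": [3.8,-0.8,0.3],"delta_rot": [0,0,-0.149],"jaw": 3.6},{"translation": [7.7,-1.6,0.6],"delta_rot": [0,0,-0.298],"jaw": 3.6},{"translation": [11.5,-2.4,0.9],"delta_rot": [0,0,-0.447],"jaw": 3.6},{"translation": [15.4,-3.1,1.2],"delta_rot": [0,0,-0.596],"jaw": 3.6},{"translation": [19.2,-3.9,1.5],"delta_rot": [0,0,-0.745],"jaw": 3.6},{"translation": [23.1,-4.7,1.8],"delta_rot": [0,0,-0.894],"jaw": 3.6},{"translation": [27.0,-5.5,2.1],"delta_rot": [0,0,-1.043],"jaw": 3.6},{"translation": [30.75,-6.28,2.4],"delta_rot": [0,0,-1.19],"jaw": 3.6}])

```text
time: 0.9
tool_pos: [0.5264, -0.3653, 0.1994]
tool_rot: [-0.0, 0.676, 0.737, -0.0]
contact_force: [0.2, -0.3, -0.7]
gripper_width: 0.42
grasp_force: 0.0
```

Emit:
send_rows(steps=[{"translation": [0,0,0],"delta_rot": [0,0,-0.149],"jaw": 3.6},{"translation": [0,0,0],"delta_rot": [0,0,-0.298],"jaw": 3.6},{"translation": [0,0,0],"delta_rot": [0,0,-0.447],"jaw": 3.6},{"translation": [0,0,0],"delta_rot": [0,0,-0.596],"jaw": 3.6},{"translation": [0,0,0],"delta_rot": [0,0,-0.745],"jaw": 3.6},{"translation": [0,0,0],"delta_rot": [0,0,-0.894],"jaw": 3.6},{"translation": [0,0,0],"delta_rot": [0,0,-1.043],"jaw": 3.6},{"translation": [0,0,0],"delta_rot": [0,0,-1.19],"jaw": 3.6}])

```text
time: 1.7
tool_pos: [0.5251, -0.3665, 0.1993]
tool_rot: [-0.001, 0.147, 0.989, 0.0]
contact_force: [-0.4, 0.1, 0.1]
gripper_width: 0.423
grasp_force: 0.0
```

```bash
cat >> h.py <<'E'
def go(x=None,y=None,z=None,yaw=None):
    """print state and tool-frame translation (cm) and rotvec to reach a vertical pose"""
    s=state();p=s['tool_pos'];q=s['tool_rot'];Rm=R.from_quat([q[1],q[2],q[3],q[0]])
    M=Rm.as_matrix();y0=np.arctan2(M[1,0],M[0,0])
    print('t',round(s['time'],2),'p',p.round(4),'yaw',y0.round(4),'tilt',M[:2,2].round(4),'q6',s['joint_pos'][5].round(3),'F',s['contact_force'].round(2),'T',s['ft_torque'].round(3),'w',round(s['gripper_width'],3),'g',round(s['grasp_force'],1))
    if x is not None:
        T=np.array([x,y,z]);yw=y0 if yaw is None else yaw
        G=np.array([[np.cos(yw),np.sin(yw),0],[np.sin(yw),-np.cos(yw),0],[0,0,-1]])
        print('trans cm',(M.T@(T-p)*100).round(2),'rot',R.from_matrix(M.T@G).as_rotvec().round(3))
    return s
E
python3 -c "
from h import *
go(.5255,-.3672,.098,np.pi)"
```

```text
t 1.7 p [ 0.5251 -0.3665  0.1993] yaw 2.8469 tilt [-0.001   0.0009] q6 -2.002 F [-0.39  0.13  0.07] T [ 0.073 -0.012  0.046] w 0.423 g 0.0
trans cm [-0.07 -0.06 10.13] rot [ 0.001 -0.001 -0.295]
```

Emit:
send_rows(steps=[{"translation": [0,0,0.5],"delta_rot": [0,0,-0.149],"jaw": 3.6},{"translation": [0,0,1.5],"delta_rot": [0,0,-0.295],"jaw": 3.6},{"translation": [0,0,4],"delta_rot": [0,0,-0.295],"jaw": 3.6},{"translation": [0,0,6.5],"delta_rot": [0,0,-0.295],"jaw": 3.6},{"translation": [0,0,8.5],"delta_rot": [0,0,-0.295],"jaw": 3.6},{"translation": [0,0,10],"delta_rot": [0,0,-0.295],"jaw": 3.6},{"translation": [0,0,10.7],"delta_rot": [0,0,-0.295],"jaw": 3.6},{"translation": [0,0,10.7],"delta_rot": [0,0,-0.295],"jaw": 3.6}])

```text
time: 2.5
tool_pos: [0.5248, -0.3663, 0.0918]
tool_rot: [-0.001, 0.003, 1.0, 0.001]
contact_force: [-0.4, 0.2, -0.8]
gripper_width: 0.425
grasp_force: 0.0
```

```bash
python3 -c "
from h import *
go(.5255,-.3672,.092,np.pi)
b=save('side','s1');a=save('top','t1')
f=lambda g,u0,v0,s:cv2.resize(g['pixels'][v0:v0+s,u0:u0+s],(400,400),interpolation=cv2.INTER_CUBIC)
cv2.imwrite('pics/c5.png',np.hstack([f(a,335,170,60),f(b,220,240,80)]))"
```

```text
t 2.5 p [ 0.5248 -0.3663  0.0918] yaw 3.1357 tilt [-0.0017  0.0015] q6 -2.291 F [-0.37  0.17 -0.8 ] T [-0.038 -0.034 -0.023] w 0.425 g 0.0
trans cm [-0.07 -0.09 -0.02] rot [ 0.001 -0.002 -0.006]
```

View pics/c5.png

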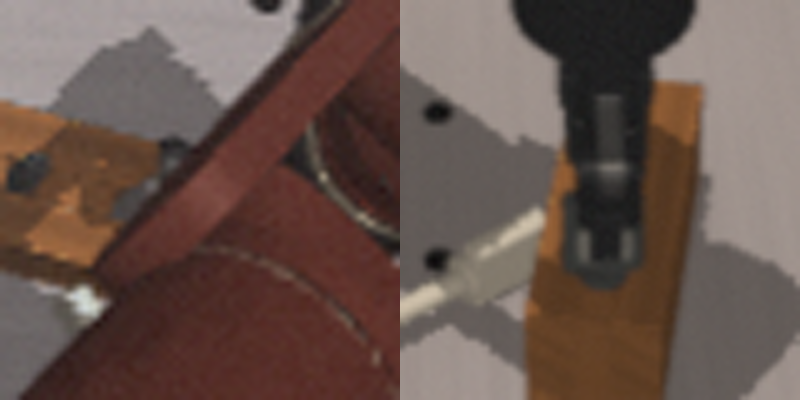

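The side view shows the finger centred over the plate at about (603,240), with plate edges visible on both sides and the collar below. The arm hides it from the top camera. Closing.

Emit:
send_rows(steps=[{"translation": [0,0,0],"delta_rot": [0,0,0],"jaw": 0.6},{"translation": [0,0,0],"delta_rot": [0,0,0],"jaw": 0.6},{"translation": [0,0,0],"delta_rot": [0,0,0],"jaw": 0.6},{"translation": [0,0,0],"delta_rot": [0,0,0],"jaw": 0.6},{"translation": [0,0,0],"delta_rot": [0,0,0],"jaw": 0.6},{"translation": [0,0,0],"delta_rot": [0,0,0],"jaw": 0.6},{"translation": [0,0,0],"delta_rot": [0,0,0],"jaw": 0.6},{"translation": [0,0,0],"delta_rot": [0,0,0],"jaw": 0.6}])

```text
time: 3.4
tool_pos: [0.5262, -0.3674, 0.0948]
tool_rot: [0.001, 0.003, 1.0, -0.001]
contact_force: [0.5, 0.0, 4.7]
gripper_width: 0.119
grasp_force: 62.6
```

```bash
python3 -c "
from h import *
go()"
```

```text
t 3.4 p [ 0.5262 -0.3674  0.0948] yaw 3.1359 tilt [ 0.002  -0.0016] q6 -2.291 F [0.5  0.02 4.74] T [0.081 0.014 0.038] w 0.119 g 62.6
```

Emit:
send_rows(steps=[{"translation": [0,0,-1],"delta_rot": [0,0,0],"jaw": 0.6},{"translation": [0,0,-3],"delta_rot": [0,0,0],"jaw": 0.6},{"translation": [0,0,-6],"delta_rot": [0,0,0],"jaw": 0.6},{"translation": [0,0,-9],"delta_rot": [0,0,0],"jaw": 0.6},{"translation": [0,0,-12],"delta_rot": [0,0,0],"jaw": 0.6},{"translation": [0,0,-15.5],"delta_rot": [0,0,0],"jaw": 0.6},{"translation": [0,0,-19],"delta_rot": [0,0,0],"jaw": 0.6},{"translation": [0,0,-21.5],"delta_rot": [0,0,0],"jaw": 0.6}])

```text
time: 4.2
tool_pos: [0.5254, -0.3669, 0.3106]
tool_rot: [0.001, 0.003, 1.0, -0.001]
contact_force: [0.4, 0.2, -1.2]
gripper_width: 0.116
grasp_force: 61.8
```

```bash
python3 -c "
from h import *
go(.52,.104,.306,3.1159)"
```

```text
t 4.2 p [ 0.5254 -0.3669  0.3106] yaw 3.1358 tilt [ 0.0011 -0.0012] q6 -2.291 F [ 0.42  0.24 -1.19] T [ 0.005 -0.035  0.024] w 0.116 g 61.8
trans cm [ 0.81 47.08  0.41] rot [-0.001  0.001  0.02 ]
```

Emit:
send_rows(steps=[{"translation": [-0.1,2,0],"delta_rot": [0,0,0],"jaw": 0.6},{"translation": [-0.3,6,0],"delta_rot": [0,0,0],"jaw": 0.6},{"translation": [-0.6,10,0],"delta_rot": [0,0,0],"jaw": 0.6},{"translation": [-0.8,14,0],"delta_rot": [0,0,0],"jaw": 0.6},{"translation": [-1.0,18,0],"delta_rot": [0,0,0],"jaw": 0.6},{"translation": [-1.2,22,0],"delta_rot": [0,0,0],"jaw": 0.6},{"translation": [-1.4,26,0],"delta_rot": [0,0,0],"jaw": 0.6},{"translation": [-1.6,30,0],"delta_rot": [0,0,0],"jaw": 0.6}])

```text
time: 5.0
tool_pos: [0.5417, -0.0642, 0.3057]
tool_rot: [-0.002, 0.003, 1.0, 0.001]
contact_force: [-0.0, 0.5, -1.1]
gripper_width: 0.121
grasp_force: 61.7
```

Emit:
send_rows(steps=[{"translation": [-0.1,3.5,0],"delta_rot": [0,0,0],"jaw": 0.6},{"translation": [-0.2,7,0.2],"delta_rot": [0,0,0],"jaw": 0.6},{"translation": [-0.3,10.5,0.4],"delta_rot": [0,0,0],"jaw": 0.6},{"translation": [-0.4,14,0.6],"delta_rot": [0,0,0],"jaw": 0.6},{"translation": [-0.5,16,0.8],"delta_rot": [0,0,0],"jaw": 0.6},{"translation": [-0.6,17,0.8],"delta_rot": [0,0,0],"jaw": 0.6},{"translation": [-0.6,17,0.8],"delta_rot": [0,0,0],"jaw": 0.6},{"translation": [-0.6,17,0.8],"delta_rot": [0,0,0],"jaw": 0.6}])

```text
time: 5.8
tool_pos: [0.5497, 0.1026, 0.2994]
tool_rot: [-0.001, 0.003, 1.0, -0.0]
contact_force: [1.0, -0.2, -1.5]
gripper_width: 0.117
grasp_force: 61.7
```

```bash
python3 -c "
from h import *
go(.547,.104,.302,3.1359)
b=save('side','s2');a=save('top','t2')
f=lambda g,u0,v0,s:cv2.resize(g['pixels'][v0:v0+s,u0:u0+s],(400,400),interpolation=cv2.INTER_CUBIC)
cv2.imwrite('pics/c6.png',np.hstack([f(a,180,150,50),f(b,230,100,55)]))"
```

```text
t 5.8 p [0.5497 0.1026 0.2994] yaw 3.1357 tilt [-0.0013 -0.0006] q6 -1.513 F [ 0.96 -0.22 -1.47] T [-0.023  0.007  0.045] w 0.117 g 61.7
trans cm [ 0.27  0.14 -0.26] rot [-0.001 -0.001 -0.   ]
```

View pics/c6.png

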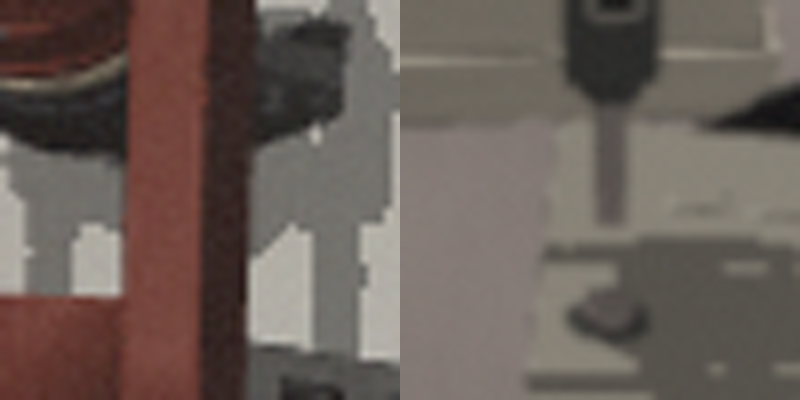

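The side view shows the blade tip at full-frame (258.4,130.4) and the stud below at about (258,142). Both are nearly in line, and the arm blocks the top camera. I'll use the known tip position to remove the side camera's bias.

```bash
python3 - <<'E'
from h import *
b=pickle.load(open('s2.pkl','rb'))
tip=np.array([.5497,.1026,.2994-.0868])
print('pred tip',w2px(b,tip)); 
p=w2px(b,tip);
J=lambda d:w2px(b,tip+d)-p
print('per 10mm x,y,z',J([.01,0,0]),J([0,.01,0]),J([0,0,.01]))
# precise edges of shank/blade in side image rows
g=cv2.cvtColor(b['pixels'],cv2.COLOR_BGR2GRAY).astype(int)
for v in range(122,135): print(v,g[v,250:268])
b0=pickle.load(open('s0.pkl','rb'));g=cv2.cvtColor(b0['pixels'],cv2.COLOR_BGR2GRAY).astype(int)
print('stud')
for v in range(137,149): print(v,g[v,250:268])
for st in([.547,.104,.176],[.5447,.1052,.176]): print(w2px(b,st))
E
```

```text
pred tip [257.84463629 131.31712188]
per 10mm x,y,z [ 3.51797989 -0.09970735] [-0.20211618 -1.72695978] [ 1.35525878e-03 -3.08793865e+00]
122 [121 124 130 130 130 129 113  89  84  85  90 114 130 132 130 132 131 132]
123 [124 127 132 131 132 131 115  88  84  83  90 114 130 131 132 131 131 131]
124 [126 129 130 132 132 130 114  88  84  84  90 113 130 130 132 131 131 132]
125 [129 133 131 131 131 130 114  89  84  85  92 114 129 131 132 132 131 132]
126 [130 135 131 131 132 130 114  91  87  84  93 116 131 131 131 131 132 134]
127 [124 133 132 131 132 130 118  96  87  83  96 116 130 132 131 132 136 139]
128 [121 130 131 131 132 131 119  96  86  86  97 118 131 131 132 132 135 133]
129 [121 130 131 132 130 130 119  97  87  88  98 119 130 131 131 132 132 127]
130 [124 130 131 132 131 131 122 103  97  96 105 121 131 131 131 131 131 131]
131 [128 131 131 132 131 130 128 122 119 118 120 127 131 130 128 127 129 129]
132 [127 130 130 131 129 129 129 129 128 127 129 128 118 108 106 107 107 107]
133 [111 109 116 118 108 109 107 108 108 107 107 106  99  87  86  86  86  86]
134 [90 87 94 98 87 86 87 
[... 330 characters left out ...]
144 145 146 145 144]
141 [145 146 143 134 122 122 128 129 129 128 129 126 123 133 143 145 145 145]
142 [145 144 131 105  92 106 127 129 125 125 127 115  99 113 136 143 146 144]
143 [146 142 123  84  73  86 106 116 116 114 113  98  80  95 127 143 145 144]
144 [145 144 127  94  74  68  75  92 105 106  92  77  72  86 120 142 144 144]
145 [146 145 138 120  93  73  70  76  87  87  79  73  76  98 127 143 146 144]
146 [145 145 145 138 124 111 103  93  93  90  94 101 112 130 140 146 144 145]
147 [145 145 145 145 141 137 134 130 129 129 129 134 138 143 145 145 145 145]
148 [145 145 145 145 146 145 144 145 144 145 144 145 145 145 144 144 145 145]
[256.87657729 142.18237455]
[256.05752331 141.99273299]
```

```bash
python3 - <<'E'
from h import *
from scipy.ndimage import map_coordinates
a=pickle.load(open('t0.pkl','rb'));g=cv2.cvtColor(a['pixels'],cv2.COLOR_BGR2GRAY).astype(float)
print(g[172:189,196:214].astype(int))
# top-down resampled world patch at z=.176, tries angle
c0=np.array([.5447,.1052])
for dy in(0,):
  best=[]
  for th in np.arange(-.5,.51,.05):
    s=np.arange(-6.5,6.6,.5)/1e3;n=np.arange(-7,7.1,.5)/1e3
    ex=np.array([np.cos(th),np.sin(th)]);ey=np.array([-ex[1],ex[0]])
    prof=[]
    for q in n:
        P=[np.r_[c0+ex*t+ey*q,.176] for t in s]
        uv=np.array([w2px(a,p) for p in P]);prof.append(map_coordinates(g,[uv[:,1],uv[:,0]],order=1).mean())
    prof=np.array(prof);best.append((np.var(prof[4:-4]),th))
    if abs(th)<.22: print(round(th,2),prof[::2].round(0).astype(int))
print([(round(v,1),round(t,2)) for v,t in best])
E
```

```text
[[156 154 152 152 155 153 154 154 153 152 155 155 152 153 154 156 153 154]
 [154 151 152 155 154 153 153 155 151 152 152 154 154 155 155 153 154 153]
 [153 151 157 152 154 154 154 130 125 125 128 150 156 154 155 155 153 154]
 [154 153 154 153 152 107 108  76  76  76  71  85 129 151 154 153 157 155]
 [154 153 153 154 111  77  83 141 103 131 106  69  76 105 152 154 154 156]
 [153 154 154 114  79  87 146 138 144 146 146 133  80  76 107 153 152 153]
 [152 153 153  84  73 152 149 136 144 146 145 146  77  75  70 151 156 153]
 [153 156 135  84 103 144 150 133 147 126 140 145 146  82  71 128 153 154]
 [156 153 116  80  96 145 147 136 149 125 145 146 107  76  73 127 153 150]
 [153 154 117  79  80 149 152 135 146 138 141 159 103  79  78 130 155 155]
 [153 154 118  80  73 144 151 133 145 140 152 151  74  80  77 123 151 154]
 [154 157 153  85  77  62 123 133 145 142 119  73  83  80  88 149 158 156]
 [153 154 155 116  80  76  74  69 122  86  76  82  81  77 148 154 152 154]
 [156 156 154 154 118  81  77  80  78  83  81  85  90 126 153 154 157 155]
 [152 153 155 155 155 132  96  96  80  79  94 112 
[... 858 characters left out ...]
.float64(3.4), np.float64(-0.4)), (np.float64(3.0), np.float64(-0.35)), (np.float64(2.9), np.float64(-0.3)), (np.float64(3.1), np.float64(-0.25)), (np.float64(3.7), np.float64(-0.2)), (np.float64(4.7), np.float64(-0.15)), (np.float64(6.0), np.float64(-0.1)), (np.float64(7.6), np.float64(-0.05)), (np.float64(8.9), np.float64(-0.0)), (np.float64(9.9), np.float64(0.05)), (np.float64(10.2), np.float64(0.1)), (np.float64(10.0), np.float64(0.15)), (np.float64(9.3), np.float64(0.2)), (np.float64(8.3), np.float64(0.25)), (np.float64(7.2), np.float64(0.3)), (np.float64(6.1), np.float64(0.35)), (np.float64(5.0), np.float64(0.4)), (np.float64(4.2), np.float64(0.45)), (np.float64(3.5), np.float64(0.5))]
```

Emit:
send_rows(steps=[{"translation": [0.07,0.07,1],"delta_rot": [0,0,-0.03],"jaw": 0.6},{"translation": [0.14,0.14,2],"delta_rot": [0,0,-0.06],"jaw": 0.6},{"translation": [0.14,0.14,2.8],"delta_rot": [0,0,-0.06],"jaw": 0.6},{"translation": [0.14,0.14,3.3],"delta_rot": [0,0,-0.06],"jaw": 0.6},{"translation": [0.14,0.14,3.5],"delta_rot": [0,0,-0.06],"jaw": 0.6},{"translation": [0.14,0.14,3.7],"delta_rot": [0,0,-0.06],"jaw": 0.6},{"translation": [0.14,0.14,3.8],"delta_rot": [0,0,-0.06],"jaw": 0.6},{"translation": [0.14,0.14,3.8],"delta_rot": [0,0,-0.06],"jaw": 0.6}])

```text
time: 6.7
tool_pos: [0.5489, 0.1046, 0.2624]
tool_rot: [0.0, -0.027, 1.0, 0.0]
contact_force: [-0.5, 0.4, -1.6]
gripper_width: 0.122
grasp_force: 61.7
```

```bash
python3 - <<'E'
from h import *
go(.5483,.104,.26,np.pi+.054)
b=save('side','s3');g=cv2.cvtColor(b['pixels'],cv2.COLOR_BGR2GRAY).astype(int)
for v in range(128,150): print(v,g[v,248:270])
E
```

```text
t 6.7 p [0.5489 0.1046 0.2624] yaw -3.0873 tilt [0.0005 0.0003] q6 -1.57 F [-0.55  0.38 -1.59] T [ 0.175  0.012 -0.009] w 0.122 g 61.7
trans cm [ 0.06 -0.06  0.24] rot [0. 0. 0.]
128 [124 119 121 133 132 132 131 129 112  85  84  85  95 118 130 132 132 133
 135 134 125 122]
129 [124 121 122 131 132 132 132 130 113  84  82  84  95 119 128 132 132 131
 132 129 123 124]
130 [123 123 124 131 132 133 132 129 111  85  85  84  94 117 130 131 131 132
 131 131 131 130]
131 [124 123 128 131 131 131 131 128 112  85  84  84  94 115 127 129 129 130
 128 130 129 129]
132 [125 125 127 129 129 130 129 128 110  84  83  83  85  98 106 108 108 108
 107 109 108 108]
133 [124 120 110 108 107 107 107 106  96  81  84  81  78  80  86  87  87  86
  86  87  87  86]
134 [123 111  91  87  86  86  86  86  82  80  84  81  76  78  84  84  84  84
  83  85  84  84]
135 [119 104  91  88  87  87  89  88  84  81  84  81  77  79  82  85  84  83
  83  82  84  83]
136 [120 115 115 116 115 116 115 115 102  85  85  82  77  78  83  85  84  84
  84  82  83  85]
137 [121 120 129 130 130 131 129 128 113  90  85  81  78  79  83  
[... 468 characters left out ...]
6  67  65  78  83
  85  84  83  84]
143 [123 133 132 130 112  74  62  67  76  81  84  84  82  73  59  57  74  82
  84  85  84  84]
144 [123 132 132 131 115  85  59  57  63  72  81  82  77  63  52  52  70  83
  82  83  84  83]
145 [124 131 131 132 126 109  83  62  57  58  63  65  61  52  47  59  74  83
  83  82  84  84]
146 [126 131 132 133 131 126 113  99  87  63  57  57  58  59  66  75  80  83
  83  83  84  84]
147 [128 131 133 131 131 132 128 125 119 100  83  78  77  77  79  83  83  83
  83  83  84  83]
148 [131 133 132 131 131 132 132 130 131 124 116 104  85  83  83  83  84  83
  83  83  83  83]
149 [135 132 132 132 133 132 132 128 129 129 127 112  87  84  84  83  83  85
  83  83  83  84]
```

Emit:
send_rows(steps=[{"translation": [0.05,-0.05,0.1],"delta_rot": [0,0,0],"jaw": 0.6},{"translation": [0.05,-0.05,0.2],"delta_rot": [0,0,0],"jaw": 0.6},{"translation": [0.05,-0.05,0.3],"delta_rot": [0,0,0],"jaw": 0.6},{"translation": [0.05,-0.05,0.4],"delta_rot": [0,0,0],"jaw": 0.6},{"translation": [0.05,-0.05,0.4],"delta_rot": [0,0,0],"jaw": 0.6},{"translation": [0.05,-0.05,0.4],"delta_rot": [0,0,0],"jaw": 0.6},{"translation": [0.05,-0.05,0.4],"delta_rot": [0,0,0],"jaw": 0.6},{"translation": [0.05,-0.05,0.4],"delta_rot": [0,0,0],"jaw": 0.6}])

```text
time: 7.55
tool_pos: [0.5483, 0.104, 0.2582]
tool_rot: [0.0, -0.027, 1.0, 0.0]
contact_force: [-0.1, 1.4, 0.3]
gripper_width: 0.12
grasp_force: 62.0
```

```bash
python3 -c "
from h import *
go()"
```

```text
t 7.55 p [0.5483 0.104  0.2582] yaw -3.0874 tilt [0.0002 0.0002] q6 -1.571 F [-0.11  1.4   0.34] T [ 0.473  0.039 -0.004] w 0.12 g 62.0
```

Emit:
send_rows(steps=[{"translation": [0,0.05,0],"delta_rot": [0,0,0],"jaw": 0.6},{"translation": [0,0.1,0],"delta_rot": [0,0,0],"jaw": 0.6},{"translation": [0,0.1,0],"delta_rot": [0,0,0],"jaw": 0.6},{"translation": [0,0.1,0],"delta_rot": [0,0,0],"jaw": 0.6},{"translation": [0,0.1,0],"delta_rot": [0,0,0],"jaw": 0.6},{"translation": [0,0.1,0],"delta_rot": [0,0,0],"jaw": 0.6},{"translation": [0,0.1,0],"delta_rot": [0,0,0],"jaw": 0.6},{"translation": [0,0.1,0],"delta_rot": [0,0,0],"jaw": 0.6}])

```text
time: 8.35
tool_pos: [0.5482, 0.1048, 0.258]
tool_rot: [-0.0, -0.027, 1.0, -0.0]
contact_force: [-0.8, 0.5, -1.9]
gripper_width: 0.12
grasp_force: 61.8
```

```bash
python3 -c "
from h import *
go()"
```

```text
t 8.35 p [0.5482 0.1048 0.258 ] yaw -3.0874 tilt [-0.0002 -0.0002] q6 -1.569 F [-0.78  0.54 -1.87] T [0.118 0.057 0.018] w 0.12 g 61.8
```

Emit:
send_rows(steps=[{"translation": [0,0.05,0.1],"delta_rot": [0,0,0],"jaw": 0.6},{"translation": [0,0.1,0.2],"delta_rot": [0,0,0],"jaw": 0.6},{"translation": [0,0.1,0.2],"delta_rot": [0,0,0],"jaw": 0.6},{"translation": [0,0.1,0.2],"delta_rot": [0,0,0],"jaw": 0.6},{"translation": [0,0.1,0.2],"delta_rot": [0,0,0],"jaw": 0.6},{"translation": [0,0.1,0.2],"delta_rot": [0,0,0],"jaw": 0.6},{"translation": [0,0.1,0.2],"delta_rot": [0,0,0],"jaw": 0.6},{"translation": [0,0.1,0.2],"delta_rot": [0,0,0],"jaw": 0.6}])

```text
time: 9.15
tool_pos: [0.5482, 0.1059, 0.2561]
tool_rot: [0.0, -0.027, 1.0, -0.0]
contact_force: [-0.2, -0.8, 0.3]
gripper_width: 0.122
grasp_force: 62.0
```

```bash
python3 -c "
from h import *
go()"
```

```text
t 9.15 p [0.5482 0.1059 0.2561] yaw -3.0874 tilt [ 0.0001 -0.    ] q6 -1.567 F [-0.23 -0.8   0.29] T [-0.227  0.112  0.025] w 0.122 g 62.0
```

Emit:
send_rows(steps=[{"translation": [0,-0.07,0],"delta_rot": [0,0,0],"jaw": 0.6},{"translation": [0,-0.07,0.1],"delta_rot": [0,0,0],"jaw": 0.6},{"translation": [0,-0.07,0.2],"delta_rot": [0,0,0],"jaw": 0.6},{"translation": [0,-0.07,0.3],"delta_rot": [0,0,0],"jaw": 0.6},{"translation": [0,-0.07,0.4],"delta_rot": [0,0,0],"jaw": 0.6},{"translation": [0,-0.07,0.4],"delta_rot": [0,0,0],"jaw": 0.6},{"translation": [0,-0.07,0.4],"delta_rot": [0,0,0],"jaw": 0.6},{"translation": [0,-0.07,0.4],"delta_rot": [0,0,0],"jaw": 0.6}])

```text
time: 9.95
tool_pos: [0.5481, 0.1053, 0.2522]
tool_rot: [-0.0, -0.027, 1.0, 0.0]
contact_force: [-1.4, 0.2, 1.2]
gripper_width: 0.117
grasp_force: 62.1
```

```bash
python3 -c "
from h import *
go()
b=save('side','s4')
cv2.imwrite('pics/c7.png',cv2.resize(b['pixels'][115:165,230:290],None,fx=10,fy=10,interpolation=cv2.INTER_CUBIC))"
```

```text
t 9.95 p [0.5481 0.1053 0.2522] yaw -3.0873 tilt [-0.0001  0.0002] q6 -1.569 F [-1.45  0.18  1.23] T [0.135 0.305 0.038] w 0.117 g 62.1
```

View pics/c7.png

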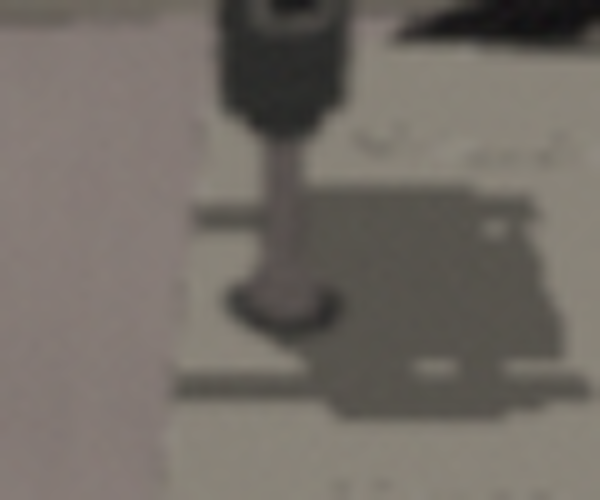

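The key stands centred on the stud head at crop (285,300). The force of about 2.9 N at this depth matches the blade bottomed in the slot. I'll press on.

Emit:
send_rows(steps=[{"translation": [0,0,0.1],"delta_rot": [0,0,0],"jaw": 0.6},{"translation": [0,0,0.2],"delta_rot": [0,0,0],"jaw": 0.6},{"translation": [0,0,0.3],"delta_rot": [0,0,0],"jaw": 0.6},{"translation": [0,0,0.3],"delta_rot": [0,0,0],"jaw": 0.6},{"translation": [0,0,0.3],"delta_rot": [0,0,0],"jaw": 0.6},{"translation": [0,0,0.3],"delta_rot": [0,0,0],"jaw": 0.6},{"translation": [0,0,0.3],"delta_rot": [0,0,0],"jaw": 0.6},{"translation": [0,0,0.3],"delta_rot": [0,0,0],"jaw": 0.6}])

```text
time: 10.8
tool_pos: [0.5482, 0.1052, 0.2492]
tool_rot: [0.0, -0.027, 1.0, 0.0]
contact_force: [-1.7, -0.6, 3.0]
gripper_width: 0.12
grasp_force: 62.4
```

Emit:
send_rows(steps=[{"translation": [0,0,0.1],"delta_rot": [0,0,0],"jaw": 0.6},{"translation": [0,0,0.2],"delta_rot": [0,0,0],"jaw": 0.6},{"translation": [0,0,0.2],"delta_rot": [0,0,0],"jaw": 0.6},{"translation": [0,0,0.2],"delta_rot": [0,0,0],"jaw": 0.6},{"translation": [0,0,0.2],"delta_rot": [0,0,0],"jaw": 0.6},{"translation": [0,0,0.2],"delta_rot": [0,0,0],"jaw": 0.6},{"translation": [0,0,0.2],"delta_rot": [0,0,0],"jaw": 0.6},{"translation": [0,0,0.2],"delta_rot": [0,0,0],"jaw": 0.6}])

```text
time: 11.6
tool_pos: [0.5487, 0.1053, 0.2491]
tool_rot: [0.001, -0.027, 1.0, 0.0]
contact_force: [-2.2, 0.3, 7.8]
gripper_width: 0.12
grasp_force: 63.1
```

Hard down at TCP z 0.2491 with about 9 N. Turning clockwise (+tool z).

Emit:
send_rows(steps=[{"translation": [0,0,0],"delta_rot": [0,0,0.07],"jaw": 0.6},{"translation": [0,0,0],"delta_rot": [0,0,0.14],"jaw": 0.6},{"translation": [0,0,0],"delta_rot": [0,0,0.21],"jaw": 0.6},{"translation": [0,0,0],"delta_rot": [0,0,0.28],"jaw": 0.6},{"translation": [0,0,0],"delta_rot": [0,0,0.35],"jaw": 0.6},{"translation": [0,0,0],"delta_rot": [0,0,0.4],"jaw": 0.6},{"translation": [0,0,0],"delta_rot": [0,0,0.4],"jaw": 0.6},{"translation": [0,0,0],"delta_rot": [0,0,0.4],"jaw": 0.6}])

```text
time: 12.4
tool_pos: [0.5487, 0.1051, 0.249]
tool_rot: [0.001, 0.172, 0.985, -0.0]
contact_force: [-2.3, -0.5, 8.5]
gripper_width: 0.114
grasp_force: 63.1
```

```bash
python3 -c "
from h import *
go()"
```

```text
t 12.4 p [0.5487 0.1051 0.249 ] yaw 2.7958 tilt [ 0.002  -0.0004] q6 -1.169 F [-2.33 -0.51  8.49] T [ 0.027  0.842 -0.023] w 0.114 g 63.1
```

Emit:
send_rows(steps=[{"translation": [0,0,0],"delta_rot": [0,0,0.12],"jaw": 0.6},{"translation": [0,0,0],"delta_rot": [0,0,0.24],"jaw": 0.6},{"translation": [0,0,0],"delta_rot": [0,0,0.36],"jaw": 0.6},{"translation": [0,0,0],"delta_rot": [0,0,0.48],"jaw": 0.6},{"translation": [0,0,0],"delta_rot": [0,0,0.6],"jaw": 0.6},{"translation": [0,0,0],"delta_rot": [0,0,0.7],"jaw": 0.6},{"translation": [0,0,0],"delta_rot": [0,0,0.8],"jaw": 0.6},{"translation": [0,0,0],"delta_rot": [0,0,0.8],"jaw": 0.6}])

```text
time: 13.2
tool_pos: [0.5485, 0.105, 0.249]
tool_rot: [0.001, 0.543, 0.84, 0.0]
contact_force: [-3.2, -1.1, 8.6]
gripper_width: 0.119
grasp_force: 63.1
```

```bash
python3 -c "
from h import *
go()"
```

```text
t 13.2 p [0.5485 0.105  0.249 ] yaw 1.9942 tilt [ 0.0013 -0.0007] q6 -0.367 F [-3.22 -1.11  8.58] T [-0.012  0.952  0.044] w 0.119 g 63.1
```

Emit:
send_rows(steps=[{"translation": [0,0,-0.1],"delta_rot": [0,0,0],"jaw": 0.6},{"translation": [0,0,-0.2],"delta_rot": [0,0,0],"jaw": 0.6},{"translation": [0,0,-0.3],"delta_rot": [0,0,0],"jaw": 0.6},{"translation": [0,0,-0.35],"delta_rot": [0,0,0],"jaw": 0.6},{"translation": [0,0,-0.35],"delta_rot": [0,0,0],"jaw": 0.6},{"translation": [0,0,-0.35],"delta_rot": [0,0,0],"jaw": 0.6},{"translation": [0,0,-0.35],"delta_rot": [0,0,0],"jaw": 0.6},{"translation": [0,0,-0.35],"delta_rot": [0,0,0],"jaw": 0.6}])

```text
time: 14.0
tool_pos: [0.5481, 0.1051, 0.2504]
tool_rot: [-0.0, 0.542, 0.84, -0.0]
contact_force: [-2.6, -0.6, 1.7]
gripper_width: 0.119
grasp_force: 62.2
```

```bash
python3 -c "
from h import *
go()"
```

```text
t 14.0 p [0.5481 0.1051 0.2504] yaw 1.9958 tilt [-0.0004 -0.0002] q6 -0.369 F [-2.63 -0.57  1.67] T [-0.166  0.687 -0.007] w 0.119 g 62.2
```

It rose 1.4 mm onto the catch plate, as expected. Easing a little more, then turning slowly.

Emit:
send_rows(steps=[{"translation": [0,0,-0.06],"delta_rot": [0,0,0],"jaw": 0.6},{"translation": [0,0,-0.06],"delta_rot": [0,0,0.03],"jaw": 0.6},{"translation": [0,0,-0.06],"delta_rot": [0,0,0.06],"jaw": 0.6},{"translation": [0,0,-0.06],"delta_rot": [0,0,0.09],"jaw": 0.6},{"translation": [0,0,-0.06],"delta_rot": [0,0,0.12],"jaw": 0.6},{"translation": [0,0,-0.06],"delta_rot": [0,0,0.15],"jaw": 0.6},{"translation": [0,0,-0.06],"delta_rot": [0,0,0.15],"jaw": 0.6},{"translation": [0,0,-0.06],"delta_rot": [0,0,0.15],"jaw": 0.6}])

```text
time: 14.8
tool_pos: [0.548, 0.1052, 0.2508]
tool_rot: [-0.0, 0.603, 0.797, -0.0]
contact_force: [-3.7, -0.7, -0.3]
gripper_width: 0.118
grasp_force: 61.9
```

```bash
python3 -c "
from h import *
go()"
```

```text
t 14.8 p [0.548  0.1052 0.2508] yaw 1.846 tilt [-0.0007 -0.0001] q6 -0.219 F [-3.72 -0.67 -0.35] T [-0.218  0.679  0.005] w 0.118 g 61.9
```

Emit:
send_rows(steps=[{"translation": [0.02,-0.05,0],"delta_rot": [0,0,0],"jaw": 0.6},{"translation": [0.03,-0.1,0],"delta_rot": [0,0,0.02],"jaw": 0.6},{"translation": [0.03,-0.1,0],"delta_rot": [0,0,0.04],"jaw": 0.6},{"translation": [0.03,-0.1,0],"delta_rot": [0,0,0.06],"jaw": 0.6},{"translation": [0.03,-0.1,0],"delta_rot": [0,0,0.08],"jaw": 0.6},{"translation": [0.03,-0.1,0],"delta_rot": [0,0,0.1],"jaw": 0.6},{"translation": [0.03,-0.1,0],"delta_rot": [0,0,0.1],"jaw": 0.6},{"translation": [0.03,-0.1,0],"delta_rot": [0,0,0.1],"jaw": 0.6}])

```text
time: 15.6
tool_pos: [0.5471, 0.1052, 0.251]
tool_rot: [-0.0, 0.643, 0.766, -0.0]
contact_force: [-1.3, -0.5, -3.3]
gripper_width: 0.121
grasp_force: 61.5
```

```bash
python3 -c "
from h import *
go()"
```

```text
t 15.6 p [0.5471 0.1052 0.251 ] yaw 1.7458 tilt [-0.0002  0.    ] q6 -0.119 F [-1.26 -0.46 -3.3 ] T [-0.226  0.201  0.079] w 0.121 g 61.5
```

Emit:
send_rows(steps=[{"translation": [0,0,0.04],"delta_rot": [0,0,0.02],"jaw": 0.6},{"translation": [0,0,0.04],"delta_rot": [0,0,0.04],"jaw": 0.6},{"translation": [0,0,0.04],"delta_rot": [0,0,0.06],"jaw": 0.6},{"translation": [0,0,0.04],"delta_rot": [0,0,0.08],"jaw": 0.6},{"translation": [0,0,0.04],"delta_rot": [0,0,0.1],"jaw": 0.6},{"translation": [0,0,0.04],"delta_rot": [0,0,0.1],"jaw": 0.6},{"translation": [0,0,0.04],"delta_rot": [0,0,0.1],"jaw": 0.6},{"translation": [0,0,0.04],"delta_rot": [0,0,0.1],"jaw": 0.6}])

```text
time: 16.4
tool_pos: [0.5472, 0.1053, 0.251]
tool_rot: [0.0, 0.68, 0.733, 0.0]
contact_force: [-2.1, -0.9, -0.4]
gripper_width: 0.118
grasp_force: 61.8
```

```bash
python3 -c "
from h import *
go()"
```

```text
t 16.4 p [0.5472 0.1053 0.251 ] yaw 1.6459 tilt [ 0.0002 -0.    ] q6 -0.019 F [-2.12 -0.95 -0.43] T [-0.231  0.401  0.048] w 0.118 g 61.8
```

Emit:
send_rows(steps=[{"translation": [0,0,0],"delta_rot": [0,0,0.02],"jaw": 0.6},{"translation": [0,0,0],"delta_rot": [0,0,0.04],"jaw": 0.6},{"translation": [0,0,0],"delta_rot": [0,0,0.06],"jaw": 0.6},{"translation": [0,0,0],"delta_rot": [0,0,0.08],"jaw": 0.6},{"translation": [0,0,0],"delta_rot": [0,0,0.1],"jaw": 0.6},{"translation": [0,0,0],"delta_rot": [0,0,0.1],"jaw": 0.6},{"translation": [0,0,0],"delta_rot": [0,0,0.1],"jaw": 0.6},{"translation": [0,0,0],"delta_rot": [0,0,0.1],"jaw": 0.6}])

```text
time: 17.2
tool_pos: [0.5472, 0.1053, 0.251]
tool_rot: [0.0, 0.716, 0.698, 0.0]
contact_force: [-2.4, -0.2, 0.9]
gripper_width: 0.119
grasp_force: 62.0
```

```bash
python3 -c "
from h import *
go()"
```

```text
t 17.2 p [0.5472 0.1053 0.251 ] yaw 1.5458 tilt [0.0002 0.    ] q6 0.081 F [-2.44 -0.24  0.85] T [-0.253  0.47   0.003] w 0.119 g 62.0
```

Emit:
send_rows(steps=[{"translation": [0,0,-0.05],"delta_rot": [0,0,0],"jaw": 0.6},{"translation": [0,0,-0.05],"delta_rot": [0,0,0],"jaw": 0.6},{"translation": [0,0,-0.05],"delta_rot": [0,0,0.02],"jaw": 0.6},{"translation": [0,0,-0.05],"delta_rot": [0,0,0.04],"jaw": 0.6},{"translation": [0,0,-0.05],"delta_rot": [0,0,0.06],"jaw": 0.6},{"translation": [0,0,-0.05],"delta_rot": [0,0,0.08],"jaw": 0.6},{"translation": [0,0,-0.05],"delta_rot": [0,0,0.08],"jaw": 0.6},{"translation": [0,0,-0.05],"delta_rot": [0,0,0.08],"jaw": 0.6}])

```text
time: 18.0
tool_pos: [0.5471, 0.1052, 0.2513]
tool_rot: [-0.0, 0.743, 0.669, -0.0]
contact_force: [-1.1, -0.6, -0.6]
gripper_width: 0.12
grasp_force: 61.9
```

```bash
python3 -c "
from h import *
go()"
```

```text
t 18.0 p [0.5471 0.1052 0.2513] yaw 1.4658 tilt [-0.  0.] q6 0.161 F [-1.09 -0.64 -0.59] T [-0.242  0.378  0.029] w 0.12 g 61.9
```

Emit:
send_rows(steps=[{"translation": [0,0,0],"delta_rot": [0,0,0.02],"jaw": 0.6},{"translation": [0,0,0],"delta_rot": [0,0,0.04],"jaw": 0.6},{"translation": [0,0,0],"delta_rot": [0,0,0.06],"jaw": 0.6},{"translation": [0,0,0],"delta_rot": [0,0,0.08],"jaw": 0.6},{"translation": [0,0,0],"delta_rot": [0,0,0.1],"jaw": 0.6},{"translation": [0,0,0],"delta_rot": [0,0,0.1],"jaw": 0.6},{"translation": [0,0,0],"delta_rot": [0,0,0.1],"jaw": 0.6},{"translation": [0,0,0],"delta_rot": [0,0,0.1],"jaw": 0.6}])

```text
time: 18.8
tool_pos: [0.5472, 0.1052, 0.2515]
tool_rot: [0.0, 0.776, 0.631, 0.0]
contact_force: [-2.2, -0.1, 1.7]
gripper_width: 0.123
grasp_force: 62.1
```

```bash
python3 -c "
from h import *
go()"
```

```text
t 18.8 p [0.5472 0.1052 0.2515] yaw 1.3658 tilt [0.0003 0.    ] q6 0.261 F [-2.16 -0.13  1.74] T [-0.159  0.504  0.044] w 0.123 g 62.1
```

Emit:
send_rows(steps=[{"translation": [0,0,-0.05],"delta_rot": [0,0,0],"jaw": 0.6},{"translation": [0,0,-0.1],"delta_rot": [0,0,0],"jaw": 0.6},{"translation": [0,0,-0.1],"delta_rot": [0,0,0],"jaw": 0.6},{"translation": [0,0,-0.1],"delta_rot": [0,0,0],"jaw": 0.6},{"translation": [0,0,-0.1],"delta_rot": [0,0,0],"jaw": 0.6},{"translation": [0,0,-0.1],"delta_rot": [0,0,0],"jaw": 0.6},{"translation": [0,0,-0.1],"delta_rot": [0,0,0],"jaw": 0.6},{"translation": [0,0,-0.1],"delta_rot": [0,0,0],"jaw": 0.6}])

```text
time: 19.6
tool_pos: [0.5472, 0.1052, 0.2523]
tool_rot: [0.0, 0.776, 0.631, 0.0]
contact_force: [-1.8, -1.2, 0.5]
gripper_width: 0.116
grasp_force: 62.1
```

```bash
python3 -c "
from h import *
go()"
```

```text
t 19.6 p [0.5472 0.1052 0.2523] yaw 1.3658 tilt [ 0. -0.] q6 0.261 F [-1.8  -1.17  0.49] T [-0.194  0.421  0.027] w 0.116 g 62.1
```

The stud is following the key up past 1.4 mm and still pushing, so it is probably in the catch. Easing further.

Emit:
send_rows(steps=[{"translation": [0,0,-0.1],"delta_rot": [0,0,0],"jaw": 0.6},{"translation": [0,0,-0.2],"delta_rot": [0,0,0],"jaw": 0.6},{"translation": [0,0,-0.2],"delta_rot": [0,0,0],"jaw": 0.6},{"translation": [0,0,-0.2],"delta_rot": [0,0,0],"jaw": 0.6},{"translation": [0,0,-0.2],"delta_rot": [0,0,0],"jaw": 0.6},{"translation": [0,0,-0.2],"delta_rot": [0,0,0],"jaw": 0.6},{"translation": [0,0,-0.2],"delta_rot": [0,0,0],"jaw": 0.6},{"translation": [0,0,-0.2],"delta_rot": [0,0,0],"jaw": 0.6}])

```text
time: 20.4
tool_pos: [0.5471, 0.1052, 0.2542]
tool_rot: [-0.0, 0.776, 0.631, -0.0]
contact_force: [-0.7, -1.2, -0.6]
gripper_width: 0.118
grasp_force: 61.9
```

```bash
python3 -c "
from h import *
go()"
```

```text
t 20.4 p [0.5471 0.1052 0.2542] yaw 1.3658 tilt [-0.0001  0.    ] q6 0.261 F [-0.7  -1.17 -0.57] T [-0.182  0.253 -0.016] w 0.118 g 61.9
```

Emit:
send_rows(steps=[{"translation": [0,0,0.1],"delta_rot": [0,0,0],"jaw": 0.6},{"translation": [0,0,0.2],"delta_rot": [0,0,0],"jaw": 0.6},{"translation": [0,0,0.2],"delta_rot": [0,0,0],"jaw": 0.6},{"translation": [0,0,0.2],"delta_rot": [0,0,0.02],"jaw": 0.6},{"translation": [0,0,0.2],"delta_rot": [0,0,0.04],"jaw": 0.6},{"translation": [0,0,0.2],"delta_rot": [0,0,0.06],"jaw": 0.6},{"translation": [0,0,0.2],"delta_rot": [0,0,0.06],"jaw": 0.6},{"translation": [0,0,0.2],"delta_rot": [0,0,0.06],"jaw": 0.6}])

```text
time: 21.2
tool_pos: [0.5471, 0.1053, 0.2524]
tool_rot: [-0.0, 0.794, 0.607, 0.0]
contact_force: [-2.3, 0.1, 1.3]
gripper_width: 0.12
grasp_force: 62.1
```

```bash
python3 -c "
from h import *
import time
go()"
```

```text
t 21.2 p [0.5471 0.1053 0.2524] yaw 1.3058 tilt [0.     0.0001] q6 0.321 F [-2.28  0.14  1.33] T [-0.15   0.43   0.022] w 0.12 g 62.1
```

Emit:
send_rows(steps=[{"translation": [0,0,-0.2],"delta_rot": [0,0,-0.04],"jaw": 0.6},{"translation": [0,0,-0.4],"delta_rot": [0,0,-0.04],"jaw": 0.6},{"translation": [0,0,-0.8],"delta_rot": [0,0,-0.04],"jaw": 0.6},{"translation": [0,0,-1.5],"delta_rot": [0,0,-0.04],"jaw": 0.6},{"translation": [0,0,-2.5],"delta_rot": [0,0,-0.04],"jaw": 0.6},{"translation": [0,0,-4],"delta_rot": [0,0,-0.04],"jaw": 0.6},{"translation": [0,0,-5.5],"delta_rot": [0,0,-0.04],"jaw": 0.6},{"translation": [0,0,-6],"delta_rot": [0,0,-0.04],"jaw": 0.6}])

```text
time: 22.0
tool_pos: [0.5483, 0.1053, 0.316]
tool_rot: [0.001, 0.782, 0.623, 0.002]
contact_force: [0.0, -0.2, -1.7]
gripper_width: 0.123
grasp_force: 61.8
```

```bash
python3 -c "
from h import *
go()
b=save('side','s5')
b0=pickle.load(open('s0.pkl','rb'))
# cover plane height shift near front vs start, away from arm
C0,C1=cloud(b0),cloud(b)
for xr in((.56,.60),(.62,.66),(.70,.74)):
  m=(abs(C0[...,0]-sum(xr)/2)<.02)&(C0[...,1]>-.03)&(C0[...,1]<.06)&(C0[...,2]>.14)&(C0[...,2]<.185)&(C1[...,2]<.2)
  print(xr,m.sum(),np.median((C1-C0)[m],0))
c=lambda g:cv2.resize(g['pixels'][125:165,235:285],None,fx=8,fy=8,interpolation=cv2.INTER_CUBIC)
cv2.imwrite('pics/c8.png',np.hstack([c(b0),c(b)]))"
```

```text
t 22.0 p [0.5483 0.1053 0.316 ] yaw 1.3457 tilt [0.0051 0.0003] q6 0.282 F [ 0.   -0.22 -1.67] T [-0.035 -0.026 -0.   ] w 0.123 g 61.8
(0.56, 0.6) 262 [ 0.00035898  0.00401872 -0.00261351]
(0.62, 0.66) 258 [ 0.00048646  0.0033353  -0.0021911 ]
(0.7, 0.74) 250 [ 0.0002825   0.00132473 -0.00089137]
```

View pics/c8.png

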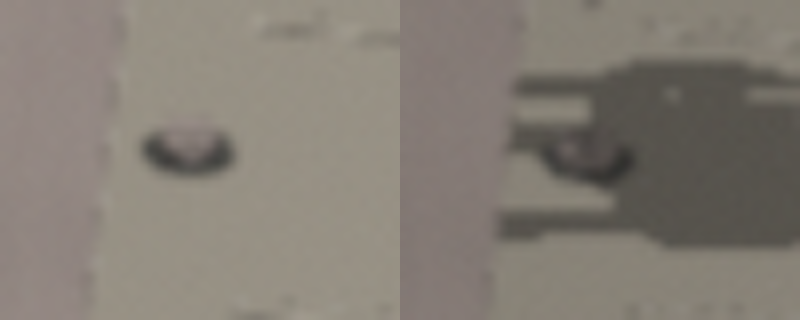

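Left (start) and right (now): the stud head at (187,150) and (587,158), with the slot now across. The cover sits about 2.6 mm lower at x = 0.58, so its opening is about 0.057, which matches the catch. Taking the key back.

Emit:
send_rows(steps=[{"translation": [-2,0.36,0],"delta_rot": [0,0,-0.14],"jaw": 0.6},{"translation": [-5.5,0.98,0],"delta_rot": [0,0,-0.28],"jaw": 0.6},{"translation": [-9.3,1.66,0],"delta_rot": [0,0,-0.42],"jaw": 0.6},{"translation": [-13,2.32,0],"delta_rot": [0,0,-0.56],"jaw": 0.6},{"translation": [-17,3.04,0],"delta_rot": [0,0,-0.7],"jaw": 0.6},{"translation": [-21,3.75,0],"delta_rot": [0,0,-0.84],"jaw": 0.6},{"translation": [-25,4.46,0],"delta_rot": [0,0,-0.98],"jaw": 0.6},{"translation": [-28,5.0,0],"delta_rot": [0,0,-1.12],"jaw": 0.6}])

```text
time: 22.85
tool_pos: [0.5329, -0.1811, 0.312]
tool_rot: [-0.0, 0.329, 0.944, -0.0]
contact_force: [0.2, 0.5, -2.1]
gripper_width: 0.116
grasp_force: 61.7
```

```bash
python3 -c "
from h import *
go(.5255,-.3669,.2,3.1359)"
```

```text
t 22.85 p [ 0.5329 -0.1811  0.312 ] yaw 2.4701 tilt [-0.0005 -0.0002] q6 -1.359 F [ 0.24  0.48 -2.11] T [ 0.013 -0.034  0.046] w 0.116 g 61.7
trans cm [-10.99 -15.    11.2 ] rot [-0.    -0.    -0.666]
```

Emit:
send_rows(steps=[{"translation": [-2,-2.7,0],"delta_rot": [0,0,-0.14],"jaw": 0.6},{"translation": [-4.4,-6,0],"delta_rot": [0,0,-0.28],"jaw": 0.6},{"translation": [-6.6,-9,0],"delta_rot": [0,0,-0.42],"jaw": 0.6},{"translation": [-8.8,-12,1],"delta_rot": [0,0,-0.56],"jaw": 0.6},{"translation": [-10.5,-14.3,3],"delta_rot": [0,0,-0.666],"jaw": 0.6},{"translation": [-10.99,-15,6],"delta_rot": [0,0,-0.666],"jaw": 0.6},{"translation": [-10.99,-15,9],"delta_rot": [0,0,-0.666],"jaw": 0.6},{"translation": [-10.99,-15,10],"delta_rot": [0,0,-0.666],"jaw": 0.6}])

```text
time: 23.65
tool_pos: [0.5234, -0.3636, 0.2073]
tool_rot: [-0.003, 0.005, 1.0, 0.003]
contact_force: [0.5, 0.3, -1.3]
gripper_width: 0.123
grasp_force: 61.7
```

Emit:
send_rows(steps=[{"translation": [0,0,1],"delta_rot": [0,0,0],"jaw": 0.6},{"translation": [0,0,2],"delta_rot": [0,0,0],"jaw": 0.6},{"translation": [0,0,3],"delta_rot": [0,0,0],"jaw": 0.6},{"translation": [0,0,3],"delta_rot": [0,0,0],"jaw": 0.6},{"translation": [0,0,3],"delta_rot": [0,0,0],"jaw": 0.6},{"translation": [0,0,3],"delta_rot": [0,0,0],"jaw": 0.6},{"translation": [0,0,3],"delta_rot": [0,0,0],"jaw": 0.6},{"translation": [0,0,3],"delta_rot": [0,0,0],"jaw": 0.6}])

```text
time: 24.45
tool_pos: [0.5256, -0.3648, 0.1829]
tool_rot: [0.0, 0.005, 1.0, -0.0]
contact_force: [0.8, 0.2, -1.7]
gripper_width: 0.119
grasp_force: 61.7
```

```bash
python3 -c "
from h import *
s=go(.5255,-.3669,.15,3.1359)
b=save('side','s6')
cv2.imwrite('pics/c9.png',cv2.resize(b['pixels'][230:310,225:305],None,fx=6,fy=6,interpolation=cv2.INTER_CUBIC))
b0=pickle.load(open('s5.pkl','rb'));g=cv2.cvtColor(b0['pixels'],cv2.COLOR_BGR2GRAY).astype(int)
print(w2px(b0,[.5483,.1053,.316-.0868]));print(g[114:128,252:266])"
```

```text
t 24.45 p [ 0.5256 -0.3648  0.1829] yaw 3.1318 tilt [ 0.0007 -0.0006] q6 -2.284 F [ 0.84  0.21 -1.74] T [ 0.007 -0.024 -0.046] w 0.119 g 61.7
trans cm [ 0.01 -0.21  3.29] rot [-0.001  0.001 -0.004]
[257.29625339 125.72826651]
[[106 105 103 103  94  82  84  86  85  91 102 104 105 104]
 [104 105 105 104  92  80  84  86  83  91  98 102 100  98]
 [ 96 104 113 112 100  86  86  84  84  96 108 108 107 107]
 [105 113 124 123 113  95  87  86  86 104 121 123 123 123]
 [132 130 130 129 117  96  87  85  87 107 126 128 128 127]
 [134 132 133 130 118  96  87  86  88 110 130 131 131 131]
 [132 132 133 130 119  98  87  86  92 113 129 130 131 131]
 [130 132 132 130 125 107  91  90 104 121 130 131 132 131]
 [130 131 131 131 130 120 101  92 112 129 131 131 131 130]
 [131 131 131 131 131 124 106  94 113 130 131 131 131 132]
 [131 131 131 131 131 125 107  99 117 130 131 132 131 131]
 [132 131 132 131 131 126 113 113 125 132 131 132 133 131]
 [132 132 132 132 131 129 125 126 130 130 132 132 131 131]
 [132 131 131 132 132 131 131 130 132 132 131 132 130 126]]
```

View pics/c9.png

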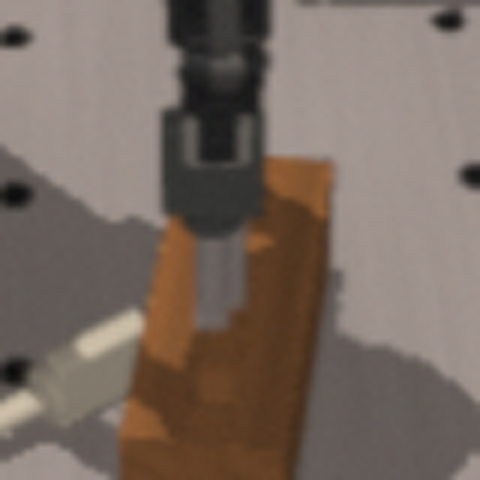

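The side view shows the key upright in the jaws with its blade tip at crop (212,330). The pin punch is behind it to the right, and the hole is just below and behind. I'll compare the tip with its prediction for any slip.

```bash
python3 - <<'E'
from h import *
b=pickle.load(open('s6.pkl','rb'));t=np.array([.5256,-.3648,.1829-.0868])
p=w2px(b,t);print(p,[(w2px(b,t+d)-p).round(2) for d in([.01,0,0],[0,.01,0],[0,0,.01])])
g=cv2.cvtColor(b['pixels'],cv2.COLOR_BGR2GRAY).astype(int);print(g[268:290,252:272])
b0=pickle.load(open('s0.pkl','rb'));t0=np.array([.5255,-.3669,.115]);print('plate top',w2px(b0,t0))
g=cv2.cvtColor(b0['pixels'],cv2.COLOR_BGR2GRAY).astype(int);print(g[276:300:2,248:274])
g=cv2.cvtColor(b['pixels'],cv2.COLOR_BGR2GRAY).astype(int);print('now plate');print(g[246:270:2,248:274])
E
```

```text
[259.08119233 284.61317343] [array([ 4.56, -0.19]), array([-0.27, -3.41]), array([ 0.01, -3.08])]
[[103 105 101  88  71  58  53  53  51  54  57  60  75  85  81  75  72  69
   66  66]
 [ 96 104 102  98  90  78  68  67  67  67  71  85  97  94  96  98  94  85
   73  67]
 [103 103 100  99  95  92  90  96  98  96  91  92  99  97 101 105 100  94
   81  66]
 [112 104 101  97  95  92  93  98 100  98  91  94  98  95  94  94  82  71
   68  64]
 [104 103 102  96  93  92  93  99 100  97  92  93  98  89  75  71  69  67
   65  65]
 [104 103 101  97  94  92  93  99 101  97  91  94  97  87  72  67  64  66
   64  63]
 [103 102 100  96  93  92  93  99  99  97  92  95  96  86  71  67  68  67
   66  64]
 [105 103  99  95  93  92  94  99 100  98  93  93  96  86  70  69  68  67
   66  62]
 [104 102  97  94  94  93  95 100 100  97  91  94  96  86  69  65  67  67
   65  63]
 [105 103  97  95  93  93  94  99 101  97  91  94  96  87  73  69  67  67
   65  62]
 [103 101  96  94  94  93  94  99 100  96  92  94  96  86  72  67  66  67
   65  64]
 [104  99  96  94  93  95  93 101  99  97  92  95  96  87  72  66  
[... 2834 characters left out ...]
42  64  86
   80  57  62  88 105 113 118 118]
 [149 148 146 120  65  53  53  54  55  57  57  54  55  54  56  54  55  55
   53  54  60  86  98  99  99  99]
 [149 148 145 120  64  54  52  51  52  51  53  53  52  53  51  53  52  53
   52  52  59  81  98 102 101  98]
 [149 148 145 124  74  54  53  53  52  51  52  52  51  53  52  51  51  53
   51  51  52  59  68  85  95  94]
 [149 147 145 124  77  56  54  53  53  53  52  53  51  53  53  53  53  52
   51  53  56  63  68  66  63  62]
 [119 138 143 144 127  96  80  61  46  46  48  48  49  51  49  49  49  57
   62  59  59  63  66  66  64  62]
 [ 93  92  97  98 103 105 101  88  71  58  53  53  51  54  57  60  75  85
   81  75  72  69  66  66  64  62]]
```

Emit:
send_rows(steps=[{"translation": [0,-0.2,0],"delta_rot": [0,0,0],"jaw": 0.6},{"translation": [0,-0.2,1],"delta_rot": [0,0,0],"jaw": 0.6},{"translation": [0,-0.2,2],"delta_rot": [0,0,0],"jaw": 0.6},{"translation": [0,-0.2,2.6],"delta_rot": [0,0,0],"jaw": 0.6},{"translation": [0,-0.2,3.0],"delta_rot": [0,0,0],"jaw": 0.6},{"translation": [0,-0.2,3.4],"delta_rot": [0,0,0],"jaw": 0.6},{"translation": [0,-0.2,3.8],"delta_rot": [0,0,0],"jaw": 0.6},{"translation": [0,-0.2,3.8],"delta_rot": [0,0,0],"jaw": 0.6}])

```text
time: 25.3
tool_pos: [0.525, -0.3664, 0.1434]
tool_rot: [-0.0, 0.005, 1.0, 0.0]
contact_force: [0.6, 0.0, -1.7]
gripper_width: 0.116
grasp_force: 61.7
```

```bash
python3 -c "
from h import *
go(.5255,-.3669,.096,3.1359)"
```

```text
t 25.3 p [ 0.525  -0.3664  0.1434] yaw 3.1318 tilt [-0.0008  0.0008] q6 -2.286 F [ 0.59  0.03 -1.73] T [-0.01  -0.001 -0.055] w 0.116 g 61.7
trans cm [-0.05 -0.06  4.74] rot [ 0.001 -0.001 -0.004]
```

No resistance with the tip at z 0.057, so it is in the hole. Lowering home.

Emit:
send_rows(steps=[{"translation": [-0.02,-0.03,0.8],"delta_rot": [0,0,0],"jaw": 0.6},{"translation": [-0.04,-0.03,1.6],"delta_rot": [0,0,0],"jaw": 0.6},{"translation": [-0.04,-0.03,2.4],"delta_rot": [0,0,0],"jaw": 0.6},{"translation": [-0.04,-0.03,3.2],"delta_rot": [0,0,0],"jaw": 0.6},{"translation": [-0.04,-0.03,3.9],"delta_rot": [0,0,0],"jaw": 0.6},{"translation": [-0.04,-0.03,4.5],"delta_rot": [0,0,0],"jaw": 0.6},{"translation": [-0.04,-0.03,4.8],"delta_rot": [0,0,0],"jaw": 0.6},{"translation": [-0.04,-0.03,4.8],"delta_rot": [0,0,0],"jaw": 0.6}])

```text
time: 26.1
tool_pos: [0.5255, -0.3667, 0.0956]
tool_rot: [-0.0, 0.005, 1.0, 0.0]
contact_force: [0.6, 0.9, -2.2]
gripper_width: 0.115
grasp_force: 61.7
```

```bash
python3 -c "
from h import *
go()"
```

```text
t 26.1 p [ 0.5255 -0.3667  0.0956] yaw 3.1319 tilt [-0.0008  0.0007] q6 -2.286 F [ 0.63  0.89 -2.23] T [-0.027  0.031  0.028] w 0.115 g 61.7
```

Emit:
send_rows(steps=[{"translation": [0,0,0.1],"delta_rot": [0,0,0],"jaw": 0.6},{"translation": [0,0,0.1],"delta_rot": [0,0,0],"jaw": 0.6},{"translation": [0,0,0.1],"delta_rot": [0,0,0],"jaw": 2},{"translation": [0,0,0.1],"delta_rot": [0,0,0],"jaw": 3.6},{"translation": [0,0,0.1],"delta_rot": [0,0,0],"jaw": 3.6},{"translation": [0,0,0.1],"delta_rot": [0,0,0],"jaw": 3.6},{"translation": [0,0,0.1],"delta_rot": [0,0,0],"jaw": 3.6},{"translation": [0,0,0.1],"delta_rot": [0,0,0],"jaw": 3.6}])

```text
time: 26.9
tool_pos: [0.5258, -0.3669, 0.0954]
tool_rot: [0.0, 0.005, 1.0, -0.0]
contact_force: [0.4, -0.7, -0.1]
gripper_width: 0.42
grasp_force: 0.0
```

```bash
python3 -c "
from h import *
go()"
```

```text
t 26.9 p [ 0.5258 -0.3669  0.0954] yaw 3.1318 tilt [ 0.0001 -0.    ] q6 -2.286 F [ 0.41 -0.69 -0.11] T [ 0.023 -0.017 -0.077] w 0.42 g 0.0
```

Emit:
send_rows(steps=[{"translation": [0,0,-0.5],"delta_rot": [0,0,0],"jaw": 3.6},{"translation": [0,0,-1.5],"delta_rot": [0,0,0],"jaw": 3.6},{"translation": [0,0,-3],"delta_rot": [0,0,0],"jaw": 3.6},{"translation": [0,0,-6],"delta_rot": [0,0,0],"jaw": 3.6},{"translation": [0,0,-10],"delta_rot": [0,0,0],"jaw": 3.6},{"translation": [0,-3,-13],"delta_rot": [0,0,0],"jaw": 3.6},{"translation": [4,-7,-14],"delta_rot": [0,0,0],"jaw": 3.6},{"translation": [8,-10,-14],"delta_rot": [0,0,0],"jaw": 3.6}])

```text
time: 27.7
tool_pos: [0.4514, -0.4639, 0.2405]
tool_rot: [0.002, 0.004, 1.0, -0.003]
contact_force: [0.4, -0.5, -1.0]
gripper_width: 0.419
grasp_force: 0.0
```

Emit:
send_rows(steps=[{"translation": [4,-3,0],"delta_rot": [0,0,0],"jaw": 3.6},{"translation": [8,-6,0],"delta_rot": [0,0,0],"jaw": 3.6},{"translation": [12,-8,0],"delta_rot": [0,0,0],"jaw": 3.6},{"translation": [16,-9,0],"delta_rot": [0,0,0],"jaw": 3.6},{"translation": [16,-9,0],"delta_rot": [0,0,0],"jaw": 3.6},{"translation": [16,-9,0],"delta_rot": [0,0,0],"jaw": 3.6},{"translation": [16,-9,0],"delta_rot": [0,0,0],"jaw": 3.6},{"translation": [16,-9,0],"delta_rot": [0,0,0],"jaw": 3.6}])

```text
time: 28.5
tool_pos: [0.291, -0.5497, 0.2356]
tool_rot: [0.0, 0.004, 1.0, -0.0]
contact_force: [0.3, -0.3, 0.1]
gripper_width: 0.42
grasp_force: 0.0
```

```bash
python3 -c "
from h import *
go()
b=save('side','s7');a=save('top','t7')
f=lambda g,u0,v0,w,h:cv2.resize(g['pixels'][v0:v0+h,u0:u0+w],(400,300),interpolation=cv2.INTER_CUBIC)
cv2.imwrite('pics/c10.png',np.vstack([np.hstack([f(a,315,175,80,60),f(a,190,168,32,24)]),np.hstack([f(b,225,248,80,60),f(b,245,130,40,30)])]))
b0=pickle.load(open('s0.pkl','rb'));C0,C1=cloud(b0),cloud(b)
m=(abs(C0[...,0]-.58)<.02)&(C0[...,1]>-.03)&(C0[...,1]<.06)&(C0[...,2]>.14)&(C0[...,2]<.185)
print(np.median((C1-C0)[m],0))
S=C1[250:330,243:285].reshape(-1,3);k=(S[:,2]>.111)&(S[:,2]<.13)&(S[:,1]<-.345)&(S[:,1]>-.4);print(k.sum(),S[k].mean(0))"
```

```text
t 28.5 p [ 0.291  -0.5497  0.2356] yaw 3.1337 tilt [ 0.0004 -0.0004] q6 -2.767 F [ 0.33 -0.25  0.06] T [ 0.037  0.022 -0.006] w 0.42 g 0.0
[ 0.0003802   0.00425372 -0.00281887]
85 [ 0.52785828 -0.36993252  0.11566811]
```

View pics/c10.png

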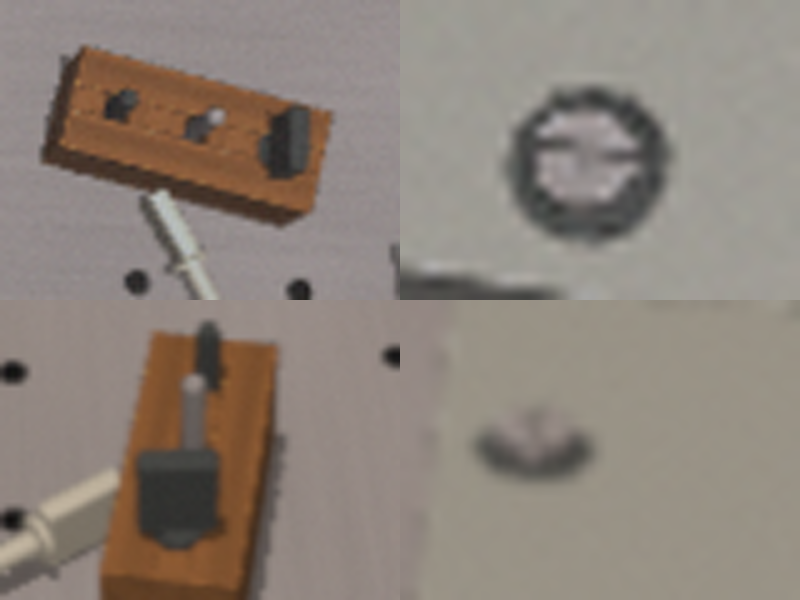

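The pictures show:
- **Key:** back in hole 0, its plate top at z 0.1157, the same as at the start.
- **Stud:** the slot now runs across the head, at crop (590,155).
- **Cover:** still held down, 2.8 mm lower at x = 0.58.
- **White look-alike:** one now lies against the block, at (170,230) in the top crop.

Handing in.

```bash
python3 -c "
from plant import *
print(job_done())"
```

```text
the job is handed in; nothing more can be done
None
```

I handed the job in at 28.5 s (no verdict was returned): the cameras show the stud turned and holding the cover down, and the key back upright and fully home in its hole, but one white look-alike beside the block got shifted, probably knocked by the arm, and I left it where it lay.

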